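Put away the coffee dose tubes by cap colour

ROBOT

A 7-joint arm with a two-finger parallel gripper is mounted at the origin on the work surface. World frame = base frame: x ahead of the robot, y to its left, z up, the work surface at z = 0. Lengths are in m, angles in rad, forces in N, time in s.
With the tool pointing down it reaches from about 0.4 to 0.85 m from the base axis. Payload 10.4 kg.
Tool frame: the origin (TCP) lies at the very end of the fingers, on their centre line; the grasp point (between the pads) lies 19 mm behind it; z points along the fingers, y is the line along which they close (so a half turn about z gives the same grasp; the last joint's range is limited). The gripper opens to 87 mm and grips with 3 to 60 N. Pads are 19 mm wide; open, the fingers measure 117 mm over their backs; the gripper's body (75 mm by 190 mm) begins 51 mm behind the grasp point.
Start: joints at [-1.264, 0.332, -0.065, 1.46, 0.022, 1.35, -0.088], TCP at [0.202, 0.591, 0.223] pointing down, gripper open.
Joint ranges: [-2.6, 2.6], [-0.5, 2.12], [-1.47, 1.34], [0.16, 2.42], [-1.27, 4.41], [0.06, 2.06], [-2.6, 2.6]. Speed limits (rad/s): [2.22, 2.22, 2.79, 2.79, 3.14, 3.14, 3.14].

INTERFACE

Orientations are given as a unit quaternion [x, y, z, w].
In Python, from bench import * gives the robot as it stands.
- The arm moves only by the tool carry_out, never from a script. Its argument "deltas" is a list of rows, each an object with "hand": the finger opening in mm, from 0 to 87; "dp": the shift along the tool's x, y, z each as a share of 250 mm, from -1 to 1, a list of three; "spin": the turn about the tool's z as a share of pi rad, from -1 to 1. In form: [{"hand": hand, "dp": [dx, dy, dz], "spin": spin}, ...]. A call has 1 to 20 rows; each row is the pose to reach, as a shift and turn from the pose commanded when the call began, along the tool's axes at that moment, turning the shorter way round; what a row does not reach only later rows make up. A row lasts 1/10 s, in which the tool goes at most 50 mm and 8.59 degrees, less where a joint would pass 70% of its speed; a pose out of reach is approached as far as the arm can. A call with a number of a shift or a turn outside -1 to 1 is refused whole. A call with a gripper value outside its range is refused whole. The fingers move at their own pace and stop on an object; "force" is the grip in N (left out, the last holds). Time passes only in rows, so rows that repeat a pose let the fingers close. It gives the time, the measured TCP pose, the force, the opening and the grip force at its end, in the units of the state.
- read_state(): the state, without advancing time (a new reading comes with each control period).
- camera(name): name is "scene" or "top" or "wrist"; returns the picture (384x512x3 uint8, red, green, blue); there is no depth.
- get_calibration(name): a dict with "fx", "fy", "cx", "cy" (pixels), "R" (3x3) and "t" (3): a world point X has camera coordinates R X + t; the wrist camera has in their place "mount" (4x4, takes a point from camera to tool coordinates, whose origin is the TCP and whose axes are the flange's). Camera axes: x right, y down, z forward; pixel columns grow to the right and rows downward; lengths in m; the calibration is good to about 2 mm. A picture is of the moment at which its call begins: read the wrist's pose just before it. get_calibration takes no time and is no camera call.
- close_job(): hands the job in; it is judged then, once.
The state is a dict: "time": time; "joint_positions": joint angles; "joint_vel": joint speeds; "joint_torque": joint torques, N m; "ee_pos": TCP position; "eef_rot": TCP orientation; "ft_force": force on the tool from outside, world axes, zero at the start; "torque": the same for the moment, N m; "width": finger opening in m; "grip_force": force on a finger pad.
Only numpy, scipy, OpenCV 4.12 (cv2) and the standard library are available. Lean on these libraries where they do the work, as an engineer would, in place of code of your own. Each camera call takes 0.05 s, during which the arm holds its last target. There are 200 camera calls.

TASK

Put the four coffee tubes away by cap colour: lay the two orange-capped ones flat in the orange tray and the two blue-capped ones flat in the blue tray (three are in the sloping rack, one is on the scale). Set each one down on the tray floor without dropping it, and leave the mug and the other things on the counter where they are.

Things in the scene. Friction and masses are not known exactly. Their poses are not given: they have to be found in the camera images.
- orange_tube_a: single-dose coffee tube, rigid cylinder 130 long, 36 diameter, about 100 g, brown with white foot and orange cap (the last 40). Origin: centre of the tube (mid-length, on its axis); x axis: along the tube towards the cap. It starts in one of the three lanes of the sloping rack (which lane varies), lying along the 40 degree slope, cap uppermost, foot against the rack's lip.
- orange_tube_b: single-dose coffee tube, rigid cylinder 130 long, 36 diameter, about 100 g, brown with white foot and orange cap (the last 40). Origin: centre of the tube (mid-length, on its axis); x axis: along the tube towards the cap. It starts in one of the three lanes of the sloping rack (which lane varies), lying along the 40 degree slope, cap uppermost, foot against the rack's lip.
- tray_orange: fixed open orange tray, outside 180 (its x) by 190 (its y), 30 high, walls and floor 5 thick, with a rib 5 wide rising 10 above the floor along its x axis through the middle: two lanes, each about 87 wide, middles at y = -46 and +46. Origin: centre of its underside. The two trays may stand on either side.
- blue_tube_a: single-dose coffee tube, rigid cylinder 130 long, 36 diameter, about 100 g, brown with white foot and blue cap (the last 40). Origin: centre of the tube (mid-length, on its axis); x axis: along the tube towards the cap. It starts in one of the three lanes of the sloping rack (which lane varies), lying along the 40 degree slope, cap uppermost, foot against the rack's lip.
- blue_tube_b: single-dose coffee tube, rigid cylinder 130 long, 36 diameter, about 100 g, brown with white foot and blue cap (the last 40). Origin: centre of the tube (mid-length, on its axis); x axis: along the tube towards the cap. It lies on the kitchen scale at the start, between its cradle blocks, along the scale's y axis.
- tray_blue: fixed open blue tray, outside 180 (its x) by 190 (its y), 30 high, walls and floor 5 thick, with a rib 5 wide rising 10 above the floor along its x axis through the middle: two lanes, each about 87 wide, middles at y = -46 and +46. Origin: centre of its underside. The two trays may stand on either side.
- rack: fixed wooden rack 300 wide (y), origin at centre of underside. Face slopes 40 degrees, rising along +x; its normal is (-0.643, 0, 0.766) in the rack's frame. Three lanes at y = -82, 0, +82; a tube in one has its centre at x = -11, z = 86. Blocks 12 high beside each tube, but the 50 mm about its middle is free for fingers. Foot lip 14 high off the face.
- rack_bar (a point): middle of the rack's dark steel carrying handle: bar 12 thick along the rack's y, over the lanes at x = -15, z = 225 of the rack, on posts at y = -165 and +165. It blocks a gripper coming straight down on the tubes: come in square to the slope from the robot's side, and draw a tube out back towards the robot under the bar.
- scale: fixed kitchen scale, 140 (x) by 180 (y), steel top at 22 above the table. The tube lies along y at x = +12, centre 40 above the table, between four blocks 12 high, 37 to 53 mm from its middle. Origin: centre of underside.
- mug: white mug, 80 wide, 90 high; bystander, origin at underside
- tamper: steel coffee tamper, 56 wide, 90 high; bystander, origin at underside
- jar: amber jar with wooden lid, 64 wide, 90 high; bystander, origin at underside
- carafe: glass pour-over carafe with wooden collar, 128 wide, 215 high; bystander, origin at underside
- scoop: wooden-handled spoon 160 long lying behind the rack; bystander
- filter_box: cardboard box of filters 60 by 130 by 110 high; bystander, origin at underside
Mind the look-alikes: they are no part of the job. Leave any green or purple look-alike of the orange_tube_b alone.

How it is judged:
At the end, for the whole second after the job is handed in: Each orange-capped tube lies in the orange tray and each blue-capped tube in the blue tray: its centre within 70 mm (tray x) and 80 mm (tray y) of the tray's middle and 15 to 31 mm above the tray's underside (flat on the floor, not on the wall or another tube), slower than 0.03 m/s (x of orange_tube_a in the frame of tray_orange between -0.07 and 0.07 m and y of orange_tube_a in the frame of tray_orange between -0.08 and 0.08 m and z of orange_tube_a in the frame of tray_orange between 0.015 and 0.031 m and linear speed of each of orange_tube_a, orange_tube_b, blue_tube_a, blue_tube_b below 0.03 m/s and x of orange_tube_b in the frame of tray_orange between -0.07 and 0.07 m and y of orange_tube_b in the frame of tray_orange between -0.08 and 0.08 m and z of orange_tube_b in the frame of tray_orange between 0.015 and 0.031 m and x of blue_tube_a in the frame of tray_blue between -0.07 and 0.07 m and y of blue_tube_a in the frame of tray_blue between -0.08 and 0.08 m and z of blue_tube_a in the frame of tray_blue between 0.015 and 0.031 m and x of blue_tube_b in the frame of tray_blue between -0.07 and 0.07 m and y of blue_tube_b in the frame of tray_blue between -0.08 and 0.08 m and z of blue_tube_b in the frame of tray_blue between 0.015 and 0.031 m); the robot touches nothing.
It fails at once if a tube is dropped or thrown (moves faster than 0.75 m/s with no finger on it, a fall of about 30 mm) ((linear speed of orange_tube_a above 0.75 m/s and not (contact force between orange_tube_a and the fingers above 0.05 N)) or (linear speed of orange_tube_b above 0.75 m/s and not (contact force between orange_tube_b and the fingers above 0.05 N)) or (linear speed of blue_tube_a above 0.75 m/s and not (contact force between blue_tube_a and the fingers above 0.05 N)) or (linear speed of blue_tube_b above 0.75 m/s and not (contact force between blue_tube_b and the fingers above 0.05 N))).
It fails at once if the mug, tamper, jar, carafe, scoop or filter box is moved by more than 30 mm (distance of any of mug, tamper, jar, carafe, scoop, filter_box from where it was at the start of the episode above 0.03 m).
It also fails if it takes over 72 s, if anything falls off the work surface, if the arm or the gripper's body presses on something with over 40 N, if the wrist force passes 120 N, or if a joint passes its speed limit or range.

## Working session

There is one attempt and no reset: what is moved stays moved. The work goes in short steps, Python scripts to look and compute and a tool call to move; the robot and the scene stay as the last step left them, time stands still between calls to the robot, and variables do not carry over. Pictures are saved under pics/ and viewed, at most 10 in all, crops included, and the job is handed in when it is done.

Besides the shell and the picture viewer there is one more tool, called after ">>>" as name(argument=value, ...) on one line, values as JSON. carry_out: Moves the arm, as the interface text tells. Its arguments: {"type":"object","properties":{"deltas":{"type":"array","items":{"type":"object","properties":{"hand":{"type":"number"},"dp":{"type":"array","items":{"type":"number","minimum":-1,"maximum":1}},"spin":{"type":"number","minimum":-1,"maximum":1}}}},"force":{"type":"number"}},"required":["deltas"]}

```bash
mkdir -p pics; ls
python3 - <<'E'
from bench import *
import cv2
s=read_state();print(s)
for n in("scene","top"):
    cv2.imwrite(f"pics/{n}0.png",camera(n)[:,:,::-1]);c=get_calibration(n);print(n,c)
print(get_calibration("wrist"))
E
```

```text
pics
{'time': 0.0, 'joint_positions': array([-1.26359651,  0.33290442, -0.06469348,  1.46095836,  0.02162236,
        1.34986554, -0.08847554]), 'joint_vel': array([-0.00059329, -0.00018037,  0.00073005,  0.00135325,  0.00030679,
        0.00060041, -0.00160371]), 'joint_torque': array([ 1.03846105e-04, -6.23257542e+01,  2.45986402e-02, -3.89905357e+01,
       -6.14752946e-02,  3.93628352e-02,  1.53298884e-04]), 'ee_pos': array([0.20230014, 0.59094761, 0.22172545]), 'eef_rot': array([ 1.64131576e-01,  9.86438193e-01, -7.15935669e-04, -7.39067612e-05]), 'ft_force': array([ 0.68091332, -0.45178037, -0.96911943]), 'torque': array([ 0.00996298, -0.01879667, -0.01736797]), 'grip_force': 0.0, 'width': 0.08719629496004475}
scene {'fx': 363.7756938516454, 'fy': 363.7756938516454, 'cx': 252.31735026326467, 'cy': 191.01098475017116, 'R': array([[-0.60268683,  0.7979283 ,  0.00888954],
       [ 0.61394052,  0.47077696, -0.63359773],
       [-0.50975055, -0.37640336, -0.77361159]]), 't': array([ 0.28062548, -0.23330677,  1.49057446])}
top {'fx': 493.4858752998371, 'fy': 493.4858752998371, 'cx': 256.03057453442665, 'cy': 193.93518103957481, 'R': array([[ 0.01206568, -0.99986251,  0.01137412],
       [-0.99687843, -0.0129157 , -0.07788826],
       [ 0.07802446, -0.01039884, -0.99689721]]), 't': array([0.00293923, 0.5022867 , 1.85873109])}
{'fx': 276.26113405172504, 'fy': 276.26113405172504, 'cx': 256.12046645582586, 'cy': 188.8295590334134, 'mount': array([[ 4.03574523e-04, -9.53053425e-01, -3.02801926e-01,
         8.34072337e-02],
       [ 9.99999918e-01,  3.75887610e-04,  1.49713434e-04,
         3.16959832e-04],
       [-2.88654091e-05, -3.02801962e-01,  9.53053498e-01,
        -1.62638731e-01],
       [ 0.00000000e+00,  0.00000000e+00,  0.00000000e+00,
         1.00000000e+00]])}
```

View pics/top0.png

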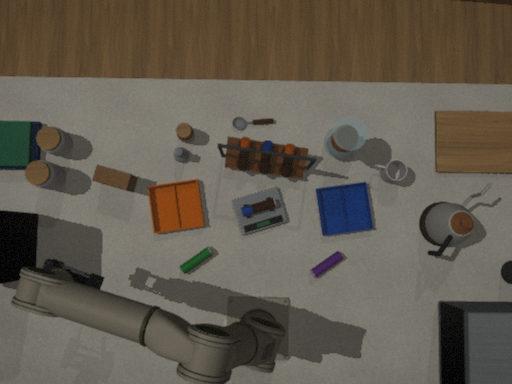

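View pics/scene0.png

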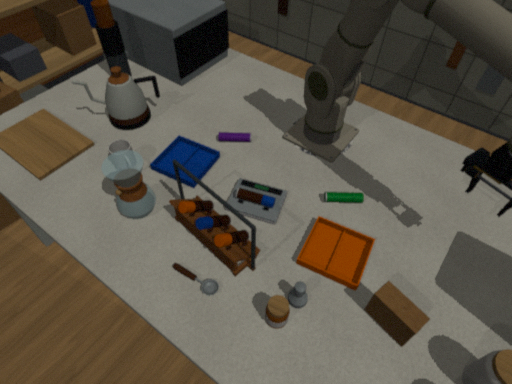

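Top view. Orange caps are at (245,143) and (289,149), and the blue cap is at (267,147) in the rack. The fourth tube's blue cap is at (247,211) on the scale. Look-alikes are the green tube (197,260) and the purple tube (327,264), both to be left alone. The orange tray is at (177,206) and the blue tray at (345,209). Moves only shift and spin the tool, which points down, so I can't tilt it. I'll need the exact rack geometry.

```bash
cat > h.py <<'E'
import numpy as np, cv2
from bench import *
from scipy.spatial.transform import Rotation as Ro
def cam(n, st=None):
    c=get_calibration(n)
    if "R" in c: R,t=c["R"],c["t"]; return c,R.T,-R.T@t
    M=c["mount"]; Rt=Ro.from_quat(st["eef_rot"]).as_matrix()
    return c,Rt@M[:3,:3],Rt@M[:3,3]+st["ee_pos"]
def ray(C,uv):
    c,Rw,o=C; d=Rw@np.array([(uv[0]-c["cx"])/c["fx"],(uv[1]-c["cy"])/c["fy"],1]); return o,d
def onz(C,uv,z):
    o,d=ray(C,uv); return o+d*(z-o[2])/d[2]
def proj(C,X):
    c,Rw,o=C; p=Rw.T@(np.array(X)-o); return np.array([c["fx"]*p[0]/p[2]+c["cx"],c["fy"]*p[1]/p[2]+c["cy"]])
def blobs(img,lo,hi,amin=15):
    h=cv2.cvtColor(img,cv2.COLOR_RGB2HSV); m=cv2.inRange(h,lo,hi)
    cs,_=cv2.findContours(m,cv2.RETR_EXTERNAL,cv2.CHAIN_APPROX_NONE)
    return [c for c in cs if cv2.contourArea(c)>amin]
OR=((3,170,70),(14,255,255)); BL=((105,150,50),(125,255,255))
E
cat > a.py <<'E'
from h import *
top=cv2.imread("pics/top0.png")[:,:,::-1].copy(); sc=cv2.imread("pics/scene0.png")[:,:,::-1].copy()
T=cam("top");S=cam("scene")
print("camT",T[2].round(3),"camS",S[2].round(3))
for nm,r in(("or",OR),("bl",BL)):
    for n,im,C in(("top",top,T),("scene",sc,S)):
        for c in blobs(im,*r):
            (u,v),wh,a=cv2.minAreaRect(c); ar=cv2.contourArea(c)
            print(nm,n,np.round([u,v,*wh,a,ar],1),onz(C,(u,v),.03 if ar>800 else .12).round(3))
            if ar>800:
                b=cv2.boxPoints(cv2.minAreaRect(c)); print([onz(C,p,.03)[:2].round(3).tolist() for p in b])
cv2.imwrite("pics/tc.png",cv2.resize(top[100:280,140:390,::-1],None,fx=3.2,fy=3.2,interpolation=cv2.INTER_CUBIC))
cv2.imwrite("pics/sc.png",cv2.resize(sc[145:300,130:320,::-1],None,fx=3.8,fy=3.8,interpolation=cv2.INTER_CUBIC))
E
python3 a.py
```

```text
camT [0.356 0.029 1.892] camS [1.072 0.447 1.003]
or top [ 175.6  205.9   47.2   50.3   81.9 2260. ] [0.452 0.312 0.03 ]
[[0.526, 0.421], [0.555, 0.233], [0.379, 0.204], [0.35, 0.391]]
or top [289.2 148.8   9.2   9.7   9.5  67.5] [ 0.66  -0.108  0.12 ]
or top [244.5 142.5   9.    9.   90.   68.5] [0.681 0.054 0.12 ]
or scene [227.5 243.6  39.7  17.6  42.7 296.5] [0.685 0.077 0.12 ]
or scene [ 336.7  251.5   66.7   54.2   24.7 3268. ] [0.465 0.322 0.03 ]
[[0.573, 0.24], [0.375, 0.201], [0.352, 0.407], [0.542, 0.425]]
or scene [185.4 206.1  29.2  16.   36.9 209. ] [ 0.661 -0.108  0.12 ]
or scene [133.8 196.1   7.4  18.8  66.8  63. ] [ 0.729 -0.261  0.12 ]
or scene [118.4  78.8   7.5  18.4  76.   61.5] [ 0.347 -0.791  0.12 ]
or scene [115.   69.    4.    8.   90.   16.5] [ 0.309 -0.86   0.12 ]
bl top [246.9 210.1   7.5   9.5  76.   57.5] [0.436 0.042 0.12 ]
bl top [ 344.2  208.4   46.2   50.2   82.1 2196.5] [ 0.451 -0.325  0.03 ]
[[0.523, -0.219], [0.552, -0.408], [0.379, -0.431], [0.351, -0.243]]
bl top [267. 145.   8.   8.  90.  50.] [ 0.673 -0.027  0.12 ]
bl scene [204.  222.5  11.   16.   90.  153. ] [ 0.671 -0.023  0.12 ]
bl scene [267.4 200.8  12.5   9.8  15.9 101.5] [0.493 0.078 0.12 ]
bl scene [184.6 178.3  23.4   9.1  40.6 125.5] [ 0.581 -0.188  0.12 ]
bl scene [ 184.5  160.1   60.    41.    21.8 1539.5] [ 0.466 -0.315  0.03 ]
[[0.573, -0.389], [0.393, -0.496], [0.354, -0.238], [0.529, -0.159]]
```

View pics/tc.png

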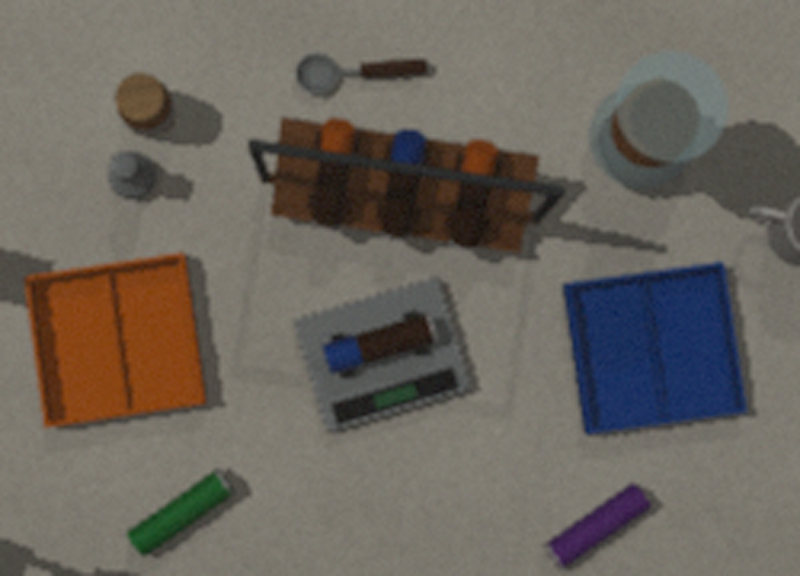

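View pics/sc.png

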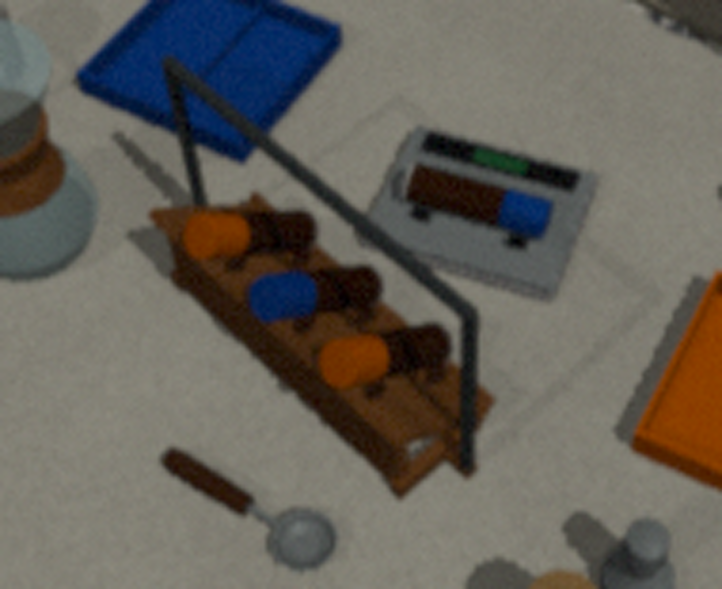

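The crops confirm the choice. Rack lanes from +y to -y hold orange, blue, orange. The scale tube's cap is on the +y side. The small lane blocks end near the cap's base, so the upper part of each cap is free, and I can grip it vertically from behind the bar. Next I'll work out the frames.

```bash
cat > b.py <<'E'
from h import *
top=cv2.imread("pics/top0.png")[:,:,::-1].copy(); sc=cv2.imread("pics/scene0.png")[:,:,::-1].copy()
T=cam("top");S=cam("scene")
a=onz(T,(219.7,146.2),.225);b=onz(T,(315,159.4),.225)
print("bar",a.round(3),b.round(3),"mid",((a+b)/2).round(3),"yaw",np.degrees(np.arctan2(-(a-b)[0],(a-b)[1])).round(1),np.linalg.norm(a-b).round(3))
# bar via scene crop corners
for p in((172,62),(470,312)):
    print("bar scene",onz(S,(130+p[0]/3.8,145+p[1]/3.8),.228).round(3))
tip=[]
for nm,r,us in(("or",OR,(244,289)),("bl",BL,(267,))):
    for c in blobs(top,*r):
        (u,v),wh,_=cv2.minAreaRect(c)
        if cv2.contourArea(c)<800 and v<160:
            p=c[:,0,:]; e=onz(T,(p[:,0].mean(),p[:,1].min()-.5),.114); tip.append(e); print(nm,"cap end",e.round(3),p[:,0].min(),p[:,0].max())
# scale tube: triangulate cap from two views
def tri(u1,u2):
    o1,d1=ray(T,u1);o2,d2=ray(S,u2);A=np.stack([d1,-d2],1);k=np.linalg.lstsq(A,o2-o1,rcond=None)[0];return (o1+k[0]*d1+o2+k[1]*d2)/2
print("scale cap",tri((246.9,210.1),(267.4,200.8)).round(3), onz(T,(246.9,210.1),.05).round(3))
print("rack caps",tri((244.5,142.5),(227.5,243.6)).round(3),tri((267,145),(204,222.5)).round(3),tri((289.2,148.8),(185.4,206.1)).round(3))
h=cv2.cvtColor(top,cv2.COLOR_RGB2HSV); m=np.zeros(h.shape[:2],np.uint8)
roi=(slice(195,222),slice(235,285)); k=(h[...,2][roi]<75)&((h[...,0][roi]<12)|(h[...,0][roi]>165))&(h[...,1][roi]>90)
ys,xs=np.nonzero(k); uv=np.array([xs+235,ys+195],float); c=uv.mean(1); w,V=np.linalg.eigh(np.cov(uv)); print("brown",len(xs),c,V[:,1],np.sqrt(w)*12**.5)
print("brown c",onz(T,c,.05).round(3)); q=onz(T,c+V[:,1]*15,.05)-onz(T,c-V[:,1]*15,.05);print(q.round(4))
E
python3 b.py
```

```text
bar [0.648 0.137 0.225] [ 0.607 -0.188  0.225] mid [ 0.627 -0.026  0.225] yaw -7.2 0.328
bar scene [ 0.61  -0.178  0.228]
bar scene [0.654 0.144 0.228]
or cap end [ 0.681 -0.108  0.114] 284 294
or cap end [0.701 0.054 0.114] 240 249
bl cap end [ 0.691 -0.027  0.114] 263 271
scale cap [0.439 0.043 0.038] [0.439 0.043 0.05 ]
rack caps [0.68  0.061 0.099] [ 0.672 -0.026  0.118] [ 0.66  -0.108  0.119]
brown 89 [262.87640449 205.60674157] [-0.95263845  0.30410521] [ 7.58375898 22.14141985]
brown c [ 0.456 -0.017  0.05 ]
[-0.0355  0.1065  0.    ]
```

```bash
cat > p.py <<'E'
# usage: p.py x y z az_deg [x y z az ...] -> shares from the measured pose
import sys
from h import *
s=read_state(); R=Ro.from_quat(s["eef_rot"]).as_matrix(); a=np.degrees(np.arctan2(R[1,0],R[0,0]))
print("t",round(s["time"],2),"pos",s["ee_pos"].round(4),"az",a.round(2),"tilt",np.degrees(np.arccos(-R[2,2])).round(2),"w",s["width"].round(4),"grip",s["grip_force"],"F",s["ft_force"].round(1))
v=list(map(float,sys.argv[1:]))
for i in range(0,len(v),4):
    d=R.T@(np.array(v[i:i+3])-s["ee_pos"])/.25; sp=(a-v[i+3]+180)%360-180
    print("dp",d.round(4).tolist(),"spin",round(sp/180,4),"rows",np.linalg.norm(d)*5, abs(sp)/8.59)
E
python3 p.py 0.325 0.3 0.222 130 .451 0 .14 106
```

```text
Traceback (most recent call last):
  File "p.py", line 5, in <module>
    print("t",round(s["time"],2),"pos",s["ee_pos"].round(4),"az",a.round(2),"tilt",np.degrees(np.arccos(-R[2,2])).round(2),"w",s["width"].round(4),"grip",s["grip_force"],"F",s["ft_force"].round(1))
                                                                                                                               ^^^^^^^^^^^^^^^^
AttributeError: 'float' object has no attribute 'round'
```

```bash
sed -i 's/s\["width"\].round(4)/round(s["width"],4)/' p.py
python3 p.py 0.325 0.3 0.222 130 .451 0 .14 106
```

```text
t 0.1 pos [0.2023 0.591  0.2219] az 161.11 tilt 0.07 w 0.0866 grip 0.0 F [-0.4  0.7 -0.3]
dp [-0.8413, -0.9424, 0.0007] spin 0.1728 rows 6.316159482577882 3.6212146736668047
dp [-1.7067, -1.9141, 0.3299] spin 0.3061 rows 12.92797181311756 6.415161123026525
```

>>> carry_out(deltas=[{"hand":65,"dp":[-0.84,-0.94,0],"spin":0.17},{"hand":65,"dp":[-0.84,-0.94,0],"spin":0.17},{"hand":65,"dp":[-0.84,-0.94,0],"spin":0.17},{"hand":65,"dp":[-0.84,-0.94,0],"spin":0.17},{"hand":65,"dp":[-0.84,-0.94,0],"spin":0.17},{"hand":65,"dp":[-0.84,-0.94,0],"spin":0.17},{"hand":65,"dp":[-0.84,-0.94,0],"spin":0.17}])

```text
time: 0.8
ee_pos: [0.327, 0.2964, 0.2226]
eef_rot: [0.421, 0.907, -0.0, 0.0]
ft_force: [1.3, -0.1, -0.6]
width: 0.0648
grip_force: 0.0
```

```bash
python3 p.py .451 0 .17 106
```

```text
t 0.8 pos [0.327  0.2964 0.2226] az 130.17 tilt 0.02 w 0.0648 grip 0.0 F [ 1.3 -0.1 -0.6]
dp [-1.226, -0.3857, 0.2106] spin 0.1343 rows 6.511687834757122 2.8136797909881803
```

>>> carry_out(deltas=[{"hand":65,"dp":[-1,-0.315,0.17],"spin":0.134},{"hand":65,"dp":[-1,-0.315,0.17],"spin":0.134},{"hand":65,"dp":[-1,-0.315,0.17],"spin":0.134},{"hand":65,"dp":[-1,-0.315,0.17],"spin":0.134},{"hand":65,"dp":[-1,-0.315,0.17],"spin":0.134},{"hand":65,"dp":[-1,-0.315,0.17],"spin":0.134}])

```text
time: 1.4
ee_pos: [0.4283, 0.0554, 0.1794]
eef_rot: [0.601, 0.799, -0.0, 0.0]
ft_force: [0.7, 1.4, 1.1]
width: 0.0648
grip_force: 0.0
```

```bash
cat > w.py <<'E'
import sys
from h import *
s=read_state(); im=camera("wrist"); cv2.imwrite(f"pics/{sys.argv[1]}.png",im[:,:,::-1]); C=cam("wrist",s); np.savez("w.npz",**s)
for nm,r in(("or",OR),("bl",BL)):
    for c in blobs(im,*r,amin=60):
        q=cv2.minAreaRect(c); print(nm,np.round([*q[0],*q[1],q[2],cv2.contourArea(c)],1),[onz(C,q[0],z).round(3).tolist() for z in(.04,.12)])
E
python3 w.py w1; python3 p.py .451 0 .1 106
```

```text
bl [ 263.5  190.    40.    33.    90.  1126.5] [[0.441, 0.045, 0.04], [0.431, 0.069, 0.12]]
t 1.45 pos [0.4285 0.0552 0.1793] az 106.06 tilt 0.06 w 0.0648 grip 0.0 F [-0.7 -1.9 -0.3]
dp [-0.237, 0.0256, 0.3176] spin 0.0003 rows 1.985383766865377 0.006890707287239938
```

View pics/w1.png

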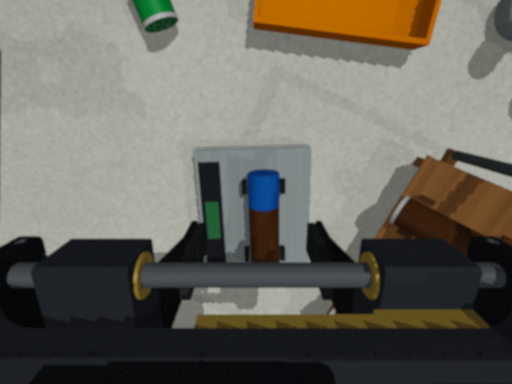

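The wrist view shows the scale tube lying straight along the image column at about 264, with its blue cap at (264,190). It is square to the fingers, so I can grasp.

```bash
python3 p.py .452 .003 .1 106 .452 .003 .028 106
```

```text
t 1.45 pos [0.4285 0.0552 0.1793] az 106.06 tilt 0.06 w 0.0648 grip 0.0 F [-0.7 -1.9 -0.3]
dp [-0.2266, 0.0328, 0.3176] spin 0.0003 rows 1.9573395336565478 0.006890707287239938
dp [-0.2263, 0.0329, 0.6056] spin 0.0003 rows 3.2365481896835253 0.006890707287239938
```

>>> carry_out(deltas=[{"hand":65,"dp":[-0.227,0.033,0.3],"spin":0},{"hand":65,"dp":[-0.227,0.033,0.3],"spin":0},{"hand":65,"dp":[-0.227,0.033,0.45],"spin":0},{"hand":65,"dp":[-0.227,0.033,0.55],"spin":0},{"hand":65,"dp":[-0.227,0.033,0.602],"spin":0},{"hand":65,"dp":[-0.227,0.033,0.602],"spin":0},{"hand":20,"dp":[-0.227,0.033,0.602],"spin":0},{"hand":20,"dp":[-0.227,0.033,0.602],"spin":0},{"hand":20,"dp":[-0.227,0.033,0.602],"spin":0},{"hand":20,"dp":[-0.227,0.033,0.602],"spin":0},{"hand":20,"dp":[-0.227,0.033,0.602],"spin":0}], force=25)

```text
time: 2.55
ee_pos: [0.4517, 0.0078, 0.03]
eef_rot: [0.599, 0.801, 0.0, 0.0]
ft_force: [-1.6, 0.9, 4.3]
width: 0.0351
grip_force: 24.9
```

```bash
python3 p.py .452 .003 .15 106 .458 -.18 .15 60
```

```text
t 2.55 pos [0.4517 0.0078 0.03  ] az 106.39 tilt 0.06 w 0.0351 grip 24.941107034683228 F [-1.6  0.9  4.3]
dp [-0.0188, -0.0038, -0.4801] spin 0.0021 rows 2.4026206000426935 0.04503653380376913
dp [-0.7278, -0.1873, -0.4806] spin 0.2577 rows 4.4601274998780704 5.400100561743233
```

>>> carry_out(deltas=[{"hand":20,"dp":[0,0,-0.1],"spin":0},{"hand":20,"dp":[0,0,-0.25],"spin":0},{"hand":20,"dp":[0,0,-0.4],"spin":0},{"hand":20,"dp":[-0.15,-0.04,-0.45],"spin":0.05},{"hand":20,"dp":[-0.3,-0.08,-0.45],"spin":0.1},{"hand":20,"dp":[-0.45,-0.12,-0.45],"spin":0.15},{"hand":20,"dp":[-0.6,-0.15,-0.45],"spin":0.2},{"hand":20,"dp":[-0.73,-0.19,-0.45],"spin":0.25},{"hand":20,"dp":[-0.73,-0.19,-0.45],"spin":0.258},{"hand":20,"dp":[-0.73,-0.19,-0.45],"spin":0.258}])

```text
time: 3.55
ee_pos: [0.4569, -0.1817, 0.1419]
eef_rot: [0.867, 0.498, -0.0, -0.0]
ft_force: [-1.1, 0.1, -1.4]
width: 0.0354
grip_force: 24.9
```

```bash
python3 p.py .462 -.369 .14 8.8 .462 -.369 .012 8.8
```

```text
t 3.55 pos [ 0.4569 -0.1817  0.1419] az 59.77 tilt 0.02 w 0.0354 grip 24.932985305786133 F [-1.1  0.1 -1.4]
dp [-0.6372, 0.3947, 0.0078] spin 0.2832 rows 3.7478482981845946 5.934113580449179
dp [-0.6371, 0.3948, 0.5198] spin 0.2832 rows 4.5604717126378285 5.934113580449179
```

>>> carry_out(deltas=[{"hand":20,"dp":[-0.16,0.1,0],"spin":0.05},{"hand":20,"dp":[-0.32,0.2,0],"spin":0.1},{"hand":20,"dp":[-0.48,0.3,0],"spin":0.15},{"hand":20,"dp":[-0.637,0.395,0],"spin":0.2},{"hand":20,"dp":[-0.637,0.395,0],"spin":0.25},{"hand":20,"dp":[-0.637,0.395,0],"spin":0.283},{"hand":20,"dp":[-0.637,0.395,0.15],"spin":0.283},{"hand":20,"dp":[-0.637,0.395,0.3],"spin":0.283},{"hand":20,"dp":[-0.637,0.395,0.4],"spin":0.283},{"hand":20,"dp":[-0.637,0.395,0.4],"spin":0.283}])

```text
time: 4.55
ee_pos: [0.4618, -0.3653, 0.0386]
eef_rot: [0.997, 0.08, -0.002, -0.002]
ft_force: [-0.0, 0.3, -0.0]
width: 0.0353
grip_force: 24.9
```

```bash
python3 w.py w2; python3 p.py .462 -.369 .012 8.8
```

```text
bl [294.  300.   24.   20.   90.  311.5] [[0.418, -0.399, 0.04], [0.481, -0.376, 0.12]]
bl [219.5 300.   24.   23.   90.  372. ] [[0.409, -0.348, 0.04], [0.477, -0.35, 0.12]]
bl [ 82.3 307.3  44.7  13.8  77.  518.5] [[0.387, -0.252, 0.04], [0.466, -0.302, 0.12]]
bl [  186.5   177.5   169.    321.     90.  42457.5] [[0.495, -0.317, 0.04], [0.52, -0.335, 0.12]]
t 4.6 pos [ 0.4627 -0.3667  0.041 ] az 9.16 tilt 0.18 w 0.0352 grip 24.929180145263672 F [ 0.  -0.7 -0. ]
dp [-0.0039, 0.0089, 0.116] spin 0.002 rows 0.5819724676553061 0.0416151898273293
```

View pics/w2.png

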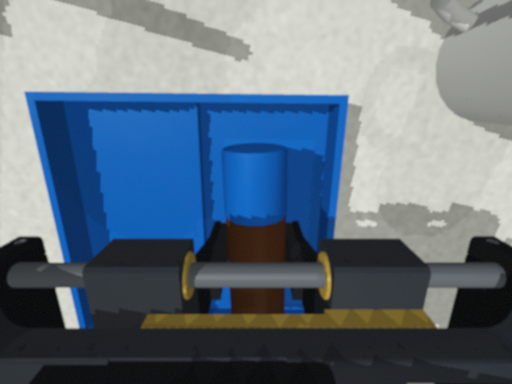

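The tube (columns 222–288) hangs over its lane, between the rib at 203 and the wall at 330. It sits slightly towards the rib, so I'll shift it 4 mm and lower it.

>>> carry_out(deltas=[{"hand":20,"dp":[0,0.02,0.03],"spin":0},{"hand":20,"dp":[0,0.02,0.08],"spin":0},{"hand":20,"dp":[0,0.02,0.116],"spin":0},{"hand":20,"dp":[0,0.02,0.116],"spin":0},{"hand":50,"dp":[0,0.02,0.116],"spin":0},{"hand":50,"dp":[0,0.02,0.116],"spin":0},{"hand":50,"dp":[0,0.02,0.116],"spin":0}])

```text
time: 5.3
ee_pos: [0.4639, -0.3731, 0.0131]
eef_rot: [0.997, 0.079, 0.0, -0.0]
ft_force: [0.5, -0.9, 0.9]
width: 0.0481
grip_force: 0.0
```

```bash
python3 p.py .462 -.369 .2 8.8 .58 -.22 .34 8.8 .66 -.22 .38 0
```

```text
t 5.3 pos [ 0.4639 -0.3731  0.0131] az 9.01 tilt 0.01 w 0.0481 grip 0.0 F [ 0.5 -0.9  0.9]
dp [-0.0046, -0.0172, -0.7475] spin 0.0011 rows 3.7387618467187433 0.023947792582804963
dp [0.555, -0.532, -1.3074] spin 0.0011 rows 7.58340777148185 0.023947792582804963
dp [0.871, -0.4819, -1.4673] spin 0.05 rows 8.865749798633903 1.0483948240147005
```

>>> carry_out(deltas=[{"hand":52,"dp":[0,0,-0.2],"spin":0},{"hand":52,"dp":[0,0,-0.4],"spin":0},{"hand":52,"dp":[0,0,-0.6],"spin":0},{"hand":52,"dp":[0,0,-0.8],"spin":0},{"hand":52,"dp":[0,0,-1],"spin":0},{"hand":52,"dp":[0.1,-0.1,-1],"spin":0},{"hand":52,"dp":[0.2,-0.25,-1],"spin":0.01},{"hand":52,"dp":[0.3,-0.4,-1],"spin":0.02},{"hand":52,"dp":[0.4,-0.55,-1],"spin":0.03},{"hand":52,"dp":[0.5,-0.7,-1],"spin":0.04},{"hand":52,"dp":[0.6,-0.85,-1],"spin":0.06},{"hand":52,"dp":[0.6,-0.85,-1],"spin":0.09},{"hand":52,"dp":[0.6,-0.85,-1],"spin":0.09}])

```text
time: 6.6
ee_pos: [0.5791, -0.1384, 0.2628]
eef_rot: [0.998, -0.062, -0.0, 0.0]
ft_force: [-0.6, -1.0, 0.5]
width: 0.0523
grip_force: 0.0
```

```bash
python3 p.py .677 -.0255 .28 -7.3
```

```text
t 6.6 pos [ 0.5791 -0.1384  0.2628] az -7.14 tilt 0.04 w 0.0523 grip 0.0 F [-0.6 -1.   0.5]
dp [0.3326, -0.4966, -0.0693] spin 0.0009 rows 3.008518914953544 0.019196365110646343
```

>>> carry_out(deltas=[{"hand":52,"dp":[0.15,-0.2,-0.1],"spin":0},{"hand":52,"dp":[0.28,-0.4,-0.1],"spin":0},{"hand":52,"dp":[0.36,-0.495,-0.1],"spin":0},{"hand":52,"dp":[0.36,-0.495,-0.1],"spin":0},{"hand":52,"dp":[0.36,-0.495,-0.1],"spin":0}])

```text
time: 7.1
ee_pos: [0.684, -0.0284, 0.2874]
eef_rot: [0.998, -0.061, -0.0, 0.001]
ft_force: [-1.1, -0.3, -0.4]
width: 0.0522
grip_force: 0.0
```

```bash
python3 w.py w3;python3 p.py .677 -.0255 .18 -7.3
```

```text
bl [387.5 232.   27.   14.    0.  259. ] [[0.538, -0.228, 0.04], [0.583, -0.191, 0.12]]
bl [ 451.5  235.6   51.4   93.9   76.  2896.5] [[0.518, -0.333, 0.04], [0.567, -0.275, 0.12]]
bl [255.5 183.5  39.   29.   90.  908. ] [[0.647, -0.023, 0.04], [0.67, -0.026, 0.12]]
t 7.15 pos [ 0.6831 -0.0303  0.288 ] az -7.21 tilt 0.08 w 0.0523 grip 0.0 F [-0.2 -0.7 -0.4]
dp [-0.0267, -0.0164, 0.4318] spin 0.0005 rows 2.1647449248017008 0.010278302863283363
```

View pics/w3.png

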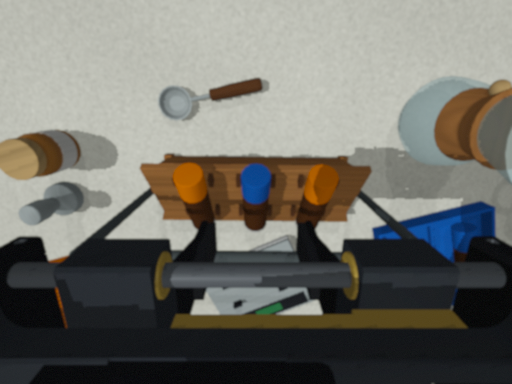

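```bash
cat > e.py <<'E'
from h import *
d=dict(np.load("w.npz")); C=cam("wrist",d); print(C[2].round(3))
im=cv2.imread("pics/w3.png")[:,:,::-1].copy(); ex=np.array([.992,-.127,0]); ey=np.array([.127,.992,0])
for r in(OR,BL):
    for c in blobs(im,*r,amin=200):
        p=c[:,0]; 
        if 150<p[:,0].mean()<350: 
            e=onz(C,(p[:,0].mean(),p[:,1].min()-.5),.114); print(p.min(0),p.max(0),e.round(4), "rackxy",(e-[.642,-.021,0])@ex,(e-[.642,-.021,0])@ey)
for L in(82,0,-82): print(L,proj(C,np.array([.642,-.021,.114])+.0504*ex+L/1e3*ey),proj(C,np.array([.642,-.021,.128])+.039*ex+L/1e3*ey))
E
python3 e.py
```

```text
[ 0.767 -0.038  0.45 ]
[241 164] [270 203] [ 0.6942 -0.0289  0.114 ] rackxy 0.05275704501516086 -0.0011986018821087917
82 [188.47480158 165.05356959] [186.43668408 176.87179806]
0 [254.51776561 165.34835734] [254.44086318 177.1670089 ]
-82 [320.47043396 165.64274206] [322.34930808 177.46180416]
```

The wrist view confirms the rack frame: the cap ends are within 2 mm of prediction and the blue cap is at column 255, centred. I'll descend behind the bar.

>>> carry_out(deltas=[{"hand":52,"dp":[-0.022,-0.012,0.15],"spin":0},{"hand":52,"dp":[-0.022,-0.012,0.3],"spin":0},{"hand":52,"dp":[-0.022,-0.012,0.4],"spin":0},{"hand":52,"dp":[-0.022,-0.012,0.5],"spin":0},{"hand":52,"dp":[-0.022,-0.012,0.55],"spin":0},{"hand":52,"dp":[-0.022,-0.012,0.55],"spin":0}])

```text
time: 7.75
ee_pos: [0.6771, -0.026, 0.1497]
eef_rot: [0.998, -0.064, -0.001, 0.0]
ft_force: [0.2, 0.1, -0.2]
width: 0.052
grip_force: 0.0
```

```bash
python3 p.py .678 -.027 .112 -7.3
```

```text
t 7.75 pos [ 0.6771 -0.026   0.1497] az -7.29 tilt 0.11 w 0.052 grip 0.0 F [ 0.2  0.1 -0.2]
dp [0.0043, 0.0034, 0.151] spin 0.0 rows 0.7553626397533121 0.0008689486360312029
```

>>> carry_out(deltas=[{"hand":52,"dp":[0.004,0.003,0.05],"spin":0},{"hand":52,"dp":[0.004,0.003,0.1],"spin":0},{"hand":52,"dp":[0.004,0.003,0.15],"spin":0},{"hand":52,"dp":[0.004,0.003,0.15],"spin":0},{"hand":20,"dp":[0.004,0.003,0.15],"spin":0},{"hand":20,"dp":[0.004,0.003,0.15],"spin":0},{"hand":20,"dp":[0.004,0.003,0.15],"spin":0},{"hand":20,"dp":[0.004,0.003,0.15],"spin":0},{"hand":20,"dp":[0.004,0.003,0.15],"spin":0}], force=50)

```text
time: 8.65
ee_pos: [0.6796, -0.0256, 0.1136]
eef_rot: [0.998, -0.063, 0.0, -0.0]
ft_force: [-0.1, -0.3, 2.6]
width: 0.0347
grip_force: 50.0
```

>>> carry_out(deltas=[{"hand":20,"dp":[0.03,0,-0.03],"spin":0},{"hand":20,"dp":[0.08,0,-0.075],"spin":0},{"hand":20,"dp":[0.13,0,-0.12],"spin":0},{"hand":20,"dp":[0.19,0,-0.175],"spin":0},{"hand":20,"dp":[0.25,0,-0.23],"spin":0},{"hand":20,"dp":[0.31,0,-0.285],"spin":0},{"hand":20,"dp":[0.37,0,-0.33],"spin":0},{"hand":20,"dp":[0.38,0,-0.4],"spin":0},{"hand":20,"dp":[0.38,0,-0.4],"spin":0}])

```text
time: 9.55
ee_pos: [0.7745, -0.038, 0.2149]
eef_rot: [0.998, -0.063, 0.001, 0.0]
ft_force: [0.7, 0.6, -0.2]
width: 0.0351
grip_force: 50.0
```

```bash
python3 - <<'E'
from h import *
im=camera("scene"); cv2.imwrite("pics/s2.png",cv2.resize(im[60:330,90:400,::-1],None,fx=2.2,fy=2.2))
E
python3 p.py .76 -.036 .34 -7.3
```

```text
t 9.6 pos [ 0.7739 -0.0378  0.2135] az -7.21 tilt 0.08 w 0.0349 grip 49.998085498809814 F [-0.2  0.2 -1.8]
dp [-0.0554, -0.0002, -0.5061] spin 0.0005 rows 2.5455364183899705 0.010585366025028152
```

View pics/s2.png

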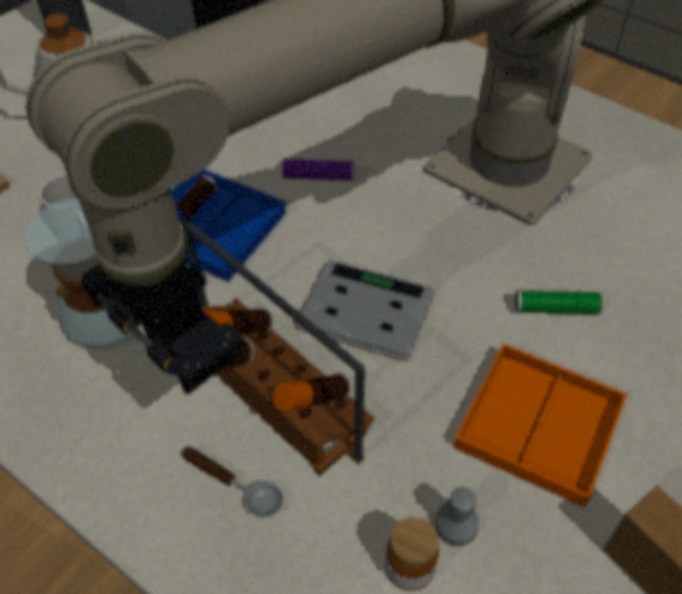

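The tube is out and held, with its foot visible near (245,348). The lane is empty, and the blocks show at (265,375) and (297,365). I'll lift it clear of the bar and check its tilt by projection.

>>> carry_out(deltas=[{"hand":20,"dp":[0,0,-0.08],"spin":0},{"hand":20,"dp":[0,0,-0.2],"spin":0},{"hand":20,"dp":[0,0,-0.32],"spin":0},{"hand":20,"dp":[-0.02,0,-0.44],"spin":0},{"hand":20,"dp":[-0.05,0,-0.53],"spin":0},{"hand":20,"dp":[-0.05,0,-0.53],"spin":0}])

```text
time: 10.2
ee_pos: [0.7611, -0.036, 0.3486]
eef_rot: [0.998, -0.063, 0.002, -0.0]
ft_force: [0.4, -0.5, -0.9]
width: 0.0346
grip_force: 50.0
```

```bash
python3 - <<'E'
from h import *
S=cam("scene"); g=np.array([.774,-.038,.2265]); ex=np.array([.992,-.127,0])
for th in(30,40,50,60,70,90):
    t=np.radians(th); f=g-.1237*(np.cos(t)*ex+np.sin(t)*np.array([0,0,1])); u=proj(S,f); print(th,((u-[90,60])*2.2).round(0))
E
python3 p.py .62 -.2 .345 0 .5 -.3 .345 8.8
```

```text
30 [249. 335.]
40 [243. 349.]
50 [235. 362.]
60 [226. 376.]
70 [215. 389.]
90 [190. 412.]
t 10.2 pos [ 0.7611 -0.036   0.3486] az -7.18 tilt 0.23 w 0.0346 grip 49.99824643135071 F [ 0.4 -0.5 -0.9]
dp [-0.4778, 0.7215, 0.012] spin -0.0399 rows 4.327405654283232 0.8359276729787346
dp [-0.9041, 1.1784, 0.0101] spin -0.0888 rows 7.426325763193395 1.8603747044106336
```

Tilt is 40°, so nothing slipped. I'll carry it to the blue tray.

>>> carry_out(deltas=[{"hand":20,"dp":[-0.08,0.1,0],"spin":0},{"hand":20,"dp":[-0.2,0.25,0],"spin":-0.01},{"hand":20,"dp":[-0.32,0.4,0],"spin":-0.02},{"hand":20,"dp":[-0.45,0.55,0],"spin":-0.04},{"hand":20,"dp":[-0.58,0.7,0],"spin":-0.06},{"hand":20,"dp":[-0.7,0.85,0],"spin":-0.08},{"hand":20,"dp":[-0.8,0.98,0],"spin":-0.089},{"hand":20,"dp":[-0.8,0.98,0],"spin":-0.089},{"hand":20,"dp":[-0.8,0.98,0],"spin":-0.089}])

```text
time: 11.1
ee_pos: [0.5313, -0.2537, 0.3442]
eef_rot: [0.997, 0.076, -0.0, -0.001]
ft_force: [-0.0, 0.7, -0.9]
width: 0.0347
grip_force: 50.0
```

```bash
python3 p.py .468 -.277 .15 8.8
```

```text
t 11.1 pos [ 0.5313 -0.2537  0.3442] az 8.76 tilt 0.11 w 0.0347 grip 49.99932825565338 F [-0.   0.7 -0.9]
dp [-0.2642, 0.0551, 0.7769] spin -0.0002 rows 4.112246039011296 0.004640873235175483
```

>>> carry_out(deltas=[{"hand":20,"dp":[-0.12,0.03,0.05],"spin":0},{"hand":20,"dp":[-0.26,0.055,0.15],"spin":0},{"hand":20,"dp":[-0.264,0.055,0.3],"spin":0},{"hand":20,"dp":[-0.264,0.055,0.45],"spin":0},{"hand":20,"dp":[-0.264,0.055,0.6],"spin":0},{"hand":20,"dp":[-0.264,0.055,0.7],"spin":0},{"hand":20,"dp":[-0.264,0.055,0.777],"spin":0},{"hand":20,"dp":[-0.264,0.055,0.777],"spin":0},{"hand":20,"dp":[-0.264,0.055,0.777],"spin":0}])

```text
time: 12.0
ee_pos: [0.4693, -0.2768, 0.1511]
eef_rot: [0.997, 0.077, -0.001, 0.0]
ft_force: [0.1, 0.7, -0.7]
width: 0.0351
grip_force: 50.0
```

```bash
python3 w.py w4; python3 p.py .468 -.277 .088 8.8 .508 -.271 .013 8.8
```

```text
or [341.2 191.5  21.1   7.2   5.7 105. ] [[0.477, -0.365, 0.04], [0.499, -0.336, 0.12]]
bl [3.0100e+02 1.9030e+02 1.8700e+02 1.4370e+02 4.0000e-01 2.0081e+04] [[0.472, -0.324, 0.04], [0.495, -0.306, 0.12]]
t 12.05 pos [ 0.4696 -0.2772  0.1518] az 8.88 tilt 0.03 w 0.0348 grip 49.99761879444122 F [ 0.  -0.7 -1.2]
dp [-0.0063, -0.0019, 0.255] spin 0.0004 rows 1.2756339719138021 0.009359086274370742
dp [0.1555, -0.001, 0.5551] spin 0.0004 rows 2.882080983248719 0.009359086274370742
```

View pics/w4.png

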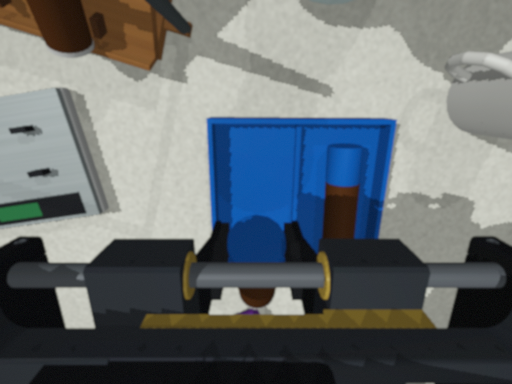

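The first tube lies in its lane at (343,200). The held one is centred over the other lane, columns 222–298. I'll lower it until the foot touches.

>>> carry_out(deltas=[{"hand":20,"dp":[-0.006,0,0.08],"spin":0},{"hand":20,"dp":[-0.006,0,0.15],"spin":0},{"hand":20,"dp":[-0.006,0,0.21],"spin":0},{"hand":20,"dp":[-0.006,0,0.25],"spin":0},{"hand":20,"dp":[-0.006,0,0.26],"spin":0},{"hand":20,"dp":[-0.006,0,0.26],"spin":0}])

```text
time: 12.65
ee_pos: [0.4677, -0.2778, 0.0866]
eef_rot: [0.997, 0.077, 0.0, -0.0]
ft_force: [0.2, 0.2, -0.0]
width: 0.035
grip_force: 50.0
```

```bash
python3 p.py .468 -.277 .080 8.8 .508 -.271 .013 8.8
```

```text
t 12.65 pos [ 0.4677 -0.2778  0.0866] az 8.83 tilt 0.01 w 0.035 grip 49.99474883079529 F [ 0.2  0.2 -0. ]
dp [0.0018, -0.0028, 0.0263] spin 0.0001 rows 0.13245443356314518 0.003100955831072888
dp [0.1635, -0.002, 0.2943] spin 0.0001 rows 1.683413527218741 0.003100955831072888
```

>>> carry_out(deltas=[{"hand":20,"dp":[0.016,0,0.013],"spin":0},{"hand":20,"dp":[0.032,0,0.025],"spin":0},{"hand":20,"dp":[0.046,0,0.042],"spin":0},{"hand":20,"dp":[0.06,0,0.058],"spin":0},{"hand":20,"dp":[0.073,0,0.076],"spin":0},{"hand":20,"dp":[0.086,0,0.094],"spin":0},{"hand":20,"dp":[0.098,0,0.112],"spin":0},{"hand":20,"dp":[0.108,0,0.131],"spin":0},{"hand":20,"dp":[0.127,0,0.17],"spin":0},{"hand":20,"dp":[0.127,0,0.17],"spin":0}], force=20)

```text
time: 13.65
ee_pos: [0.4985, -0.2721, 0.0422]
eef_rot: [0.997, 0.077, -0.001, -0.0]
ft_force: [0.0, 0.3, 0.3]
width: 0.0352
grip_force: 20.0
```

```bash
python3 w.py w5; python3 p.py .508 -.271 .013 8.8
```

```text
bl [431.1 302.5  13.1  33.   14.  312. ] [[0.464, -0.405, 0.04], [0.521, -0.334, 0.12]]
bl [292.5 300.5  25.   23.   90.  393.5] [[0.451, -0.306, 0.04], [0.514, -0.283, 0.12]]
bl [244.  300.5  25.   72.   90.  917. ] [[0.445, -0.272, 0.04], [0.512, -0.266, 0.12]]
bl [  324.5   214.5    95.    287.     90.  21491.5] [[0.519, -0.313, 0.04], [0.55, -0.287, 0.12]]
t 13.7 pos [ 0.4984 -0.2725  0.0428] az 8.83 tilt 0.11 w 0.0354 grip 19.999736845493317 F [ 0.  -0.   0.1]
dp [0.0392, 0.0003, 0.1191] spin 0.0002 rows 0.626841516698286 0.003746279397663984
```

View pics/w5.png

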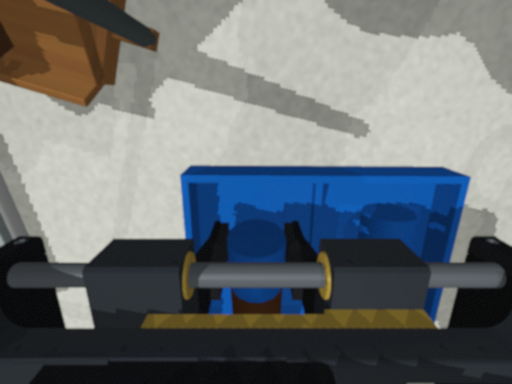

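The cap is seen between the fingers at (257,240) inside the tray. Wrist force is about 0 after 45 mm of lowering, so the tube is pivoting. I'll finish the arc and release.

>>> carry_out(deltas=[{"hand":20,"dp":[0.01,0,0.02],"spin":0},{"hand":20,"dp":[0.018,0,0.04],"spin":0},{"hand":20,"dp":[0.025,0,0.06],"spin":0},{"hand":20,"dp":[0.03,0,0.08],"spin":0},{"hand":20,"dp":[0.035,0,0.1],"spin":0},{"hand":20,"dp":[0.038,0,0.115],"spin":0},{"hand":20,"dp":[0.038,0,0.115],"spin":0}])

```text
time: 14.4
ee_pos: [0.5081, -0.2713, 0.0145]
eef_rot: [0.997, 0.077, -0.0, -0.0]
ft_force: [-0.9, -0.1, 0.3]
width: 0.0354
grip_force: 20.0
```

>>> carry_out(deltas=[{"hand":40,"dp":[0,0,0],"spin":0},{"hand":50,"dp":[0,0,0],"spin":0},{"hand":50,"dp":[0,0,0],"spin":0},{"hand":50,"dp":[0,0,-0.1],"spin":0},{"hand":50,"dp":[0,0,-0.25],"spin":0},{"hand":50,"dp":[0,0,-0.45],"spin":0},{"hand":50,"dp":[0,0,-0.65],"spin":0},{"hand":50,"dp":[0,0,-0.85],"spin":0},{"hand":50,"dp":[0,0,-1],"spin":0},{"hand":50,"dp":[0,0,-1],"spin":0}])

```text
time: 15.4
ee_pos: [0.5099, -0.2729, 0.2702]
eef_rot: [0.997, 0.077, 0.004, 0.001]
ft_force: [0.4, -0.3, -0.0]
width: 0.0498
grip_force: 0.0
```

```bash
cat > chk.py <<'E'
# tubes in trays: brown+cap blobs seen by the scene and top cameras
from h import *
for n in("scene","top"):
    im=camera(n);cv2.imwrite(f"pics/chk_{n}.png",im[:,:,::-1]); C=cam(n); h=cv2.cvtColor(im,cv2.COLOR_RGB2HSV)
    m=(((h[...,0]<14)|(h[...,0]>168))&(h[...,2]<80)&(h[...,1]>80)).astype(np.uint8)
    for c in cv2.findContours(m,cv2.RETR_EXTERNAL,cv2.CHAIN_APPROX_NONE)[0]:
        if cv2.contourArea(c)<25: continue
        q=cv2.minAreaRect(c); P=onz(C,q[0],.035)
        for k,o in(("or",(.4525,.312)),("bl",(.451,-.325))):
            d=P[:2]-o; l=np.array([[.988,.153],[-.153,.988]])@d
            if abs(l).max()<.12: print(n,k,"tray xy",l.round(3),np.round([*q[0],*q[1],q[2]],1))
E
python3 chk.py; python3 p.py .64 -.14 .29 -7.3 .667 -.107 .29 -7.3
```

```text
scene bl tray xy [-0.012  0.051] [198.6 158.4   7.9  18.4  42.3]
scene bl tray xy [-0.018 -0.042] [178.7 148.9   8.1  17.3  41.6]
t 15.5 pos [ 0.5085 -0.2714  0.2654] az 8.84 tilt 0.09 w 0.05 grip 0.0 F [-0.4 -0.6 -0.7]
dp [0.6008, -0.4385, -0.0972] spin 0.0897 rows 3.750477347685219 1.8787644380251443
dp [0.7278, -0.5523, -0.097] spin 0.0897 rows 4.593792984081535 1.8787644380251443
```

Both blue tubes lie in their lanes, with tube centres at tray x≈0 and y≈+51 and -42. Next is the right-lane orange tube.

>>> carry_out(deltas=[{"hand":52,"dp":[0.1,-0.08,-0.09],"spin":0.01},{"hand":52,"dp":[0.25,-0.2,-0.09],"spin":0.03},{"hand":52,"dp":[0.4,-0.32,-0.09],"spin":0.06},{"hand":52,"dp":[0.55,-0.43,-0.09],"spin":0.08},{"hand":52,"dp":[0.68,-0.53,-0.09],"spin":0.09},{"hand":52,"dp":[0.75,-0.555,-0.09],"spin":0.09},{"hand":52,"dp":[0.75,-0.555,-0.09],"spin":0.09},{"hand":52,"dp":[0.75,-0.555,-0.09],"spin":0.09}])

```text
time: 16.3
ee_pos: [0.6715, -0.1062, 0.2859]
eef_rot: [0.998, -0.065, -0.001, 0.0]
ft_force: [-0.6, -1.1, 0.1]
width: 0.052
grip_force: 0.0
```

```bash
python3 w.py w6; python3 p.py .666 -.107 .15 -7.3
```

```text
bl [ 398.7  221.   118.8   57.2   11.8 3262. ] [[0.542, -0.321, 0.04], [0.584, -0.281, 0.12]]
t 16.35 pos [ 0.6712 -0.1069  0.2866] az -7.49 tilt 0.09 w 0.0521 grip 0.0 F [ 0.1 -1.3  0.2]
dp [-0.0199, 0.0029, 0.5466] spin -0.001 rows 2.7346035743886485 0.021900747857154162
```

```bash
sed -i 's/^OR=.*/OR=((7,200,130),(22,255,255)); BL=((105,150,50),(125,255,255))/' h.py
python3 - <<'E'
from h import *
d=dict(np.load("w.npz")); C=cam("wrist",d); im=cv2.imread("pics/w6.png")[:,:,::-1].copy()
ex=np.array([.992,-.127,0]); ey=np.array([.127,.992,0])
for c in blobs(im,*OR,amin=200):
    p=c[:,0]; e=onz(C,((p[:,0].min()+p[:,0].max())/2,p[:,1].min()-.5),.114)-[.642,-.021,0]; print(p.min(0),p.max(0),"rack",(e@ex).round(4),(e@ey).round(4))
E
```

```text
[243 162] [273 202] rack 0.0528 -0.0831
[106 161] [141 201] rack 0.0544 0.0823
```

>>> carry_out(deltas=[{"hand":52,"dp":[-0.018,0.003,0.15],"spin":0},{"hand":52,"dp":[-0.018,0.003,0.3],"spin":0},{"hand":52,"dp":[-0.018,0.003,0.42],"spin":0},{"hand":52,"dp":[-0.018,0.003,0.52],"spin":0},{"hand":52,"dp":[-0.018,0.003,0.55],"spin":0},{"hand":52,"dp":[-0.018,0.003,0.55],"spin":0}])

```text
time: 16.95
ee_pos: [0.6667, -0.1063, 0.1496]
eef_rot: [0.998, -0.065, -0.001, -0.0]
ft_force: [-0.5, 0.0, 1.2]
width: 0.0518
grip_force: 0.0
```

```bash
python3 p.py .667 -.107 .112 -7.3
```

```text
t 16.95 pos [ 0.6667 -0.1063  0.1496] az -7.45 tilt 0.08 w 0.0518 grip 0.0 F [-0.5  0.   1.2]
dp [0.0018, 0.0025, 0.1506] spin -0.0009 rows 0.7529235590879125 0.017952189351908187
```

>>> carry_out(deltas=[{"hand":52,"dp":[0,0.003,0.05],"spin":0},{"hand":52,"dp":[0,0.003,0.1],"spin":0},{"hand":52,"dp":[0,0.003,0.15],"spin":0},{"hand":52,"dp":[0,0.003,0.15],"spin":0},{"hand":20,"dp":[0,0.003,0.15],"spin":0},{"hand":20,"dp":[0,0.003,0.15],"spin":0},{"hand":20,"dp":[0,0.003,0.15],"spin":0},{"hand":20,"dp":[0,0.003,0.15],"spin":0},{"hand":20,"dp":[0,0.003,0.15],"spin":0}], force=50)

```text
time: 17.85
ee_pos: [0.6679, -0.1066, 0.1131]
eef_rot: [0.998, -0.064, 0.0, 0.0]
ft_force: [0.3, -1.3, 2.4]
width: 0.0349
grip_force: 50.0
```

>>> carry_out(deltas=[{"hand":20,"dp":[0.03,0,-0.03],"spin":0},{"hand":20,"dp":[0.08,0,-0.075],"spin":0},{"hand":20,"dp":[0.13,0,-0.12],"spin":0},{"hand":20,"dp":[0.19,0,-0.175],"spin":0},{"hand":20,"dp":[0.25,0,-0.23],"spin":0},{"hand":20,"dp":[0.31,0,-0.285],"spin":0},{"hand":20,"dp":[0.37,0,-0.33],"spin":0},{"hand":20,"dp":[0.38,0,-0.4],"spin":0},{"hand":20,"dp":[0.38,0,-0.48],"spin":0},{"hand":20,"dp":[0.38,0,-0.6],"spin":0},{"hand":20,"dp":[0.36,0,-0.72],"spin":0},{"hand":20,"dp":[0.34,0,-0.84],"spin":0},{"hand":20,"dp":[0.33,0,-0.95],"spin":0},{"hand":20,"dp":[0.33,0,-0.95],"spin":0}])

```text
time: 19.25
ee_pos: [0.7496, -0.1176, 0.3544]
eef_rot: [0.998, -0.064, 0.003, 0.001]
ft_force: [0.3, -0.8, -0.4]
width: 0.035
grip_force: 50.0
```

```bash
python3 - <<'E'
import numpy as np
o=np.array([.4525,.312]);ex=np.array([.988,.153]);ey=np.array([-.153,.988])
for L in(.046,-.046): print(L,(o+.024*ex+L*ey).round(4),(o+.0647*ex+L*ey).round(4))
E
python3 p.py .64 .04 .35 0 .462 .361 .35 8.8
```

```text
0.046 [0.4692 0.3611] [0.5094 0.3673]
-0.046 [0.4832 0.2702] [0.5235 0.2765]
t 19.25 pos [ 0.7496 -0.1176  0.3544] az -7.36 tilt 0.31 w 0.035 grip 49.993223547935486 F [ 0.3 -0.8 -0.4]
dp [-0.5157, -0.569, 0.0145] spin -0.0409 rows 3.840375287191084 0.8566453206044261
dp [-1.3862, -1.7513, 0.0089] spin -0.0898 rows 11.167723490842318 1.881092352036325
```

>>> carry_out(deltas=[{"hand":20,"dp":[-0.08,-0.1,0],"spin":0},{"hand":20,"dp":[-0.2,-0.24,0],"spin":0},{"hand":20,"dp":[-0.32,-0.38,0],"spin":-0.01},{"hand":20,"dp":[-0.44,-0.52,0],"spin":-0.02},{"hand":20,"dp":[-0.56,-0.66,0],"spin":-0.03},{"hand":20,"dp":[-0.68,-0.8,0],"spin":-0.04},{"hand":20,"dp":[-0.78,-0.94,0],"spin":-0.05},{"hand":20,"dp":[-0.82,-1,0],"spin":-0.05}])

```text
time: 20.05
ee_pos: [0.5759, 0.1623, 0.349]
eef_rot: [1.0, 0.018, -0.001, -0.001]
ft_force: [0.6, 1.3, -0.9]
width: 0.035
grip_force: 50.0
```

```bash
python3 p.py .469 .361 .35 8.8  .469 .361 .15 8.8
```

```text
t 20.05 pos [0.5759 0.1623 0.349 ] az 2.05 tilt 0.15 w 0.035 grip 49.9898636341095 F [ 0.6  1.3 -0.9]
dp [-0.3988, -0.8096, -0.0017] spin -0.0375 rows 4.512508761676912 0.7859387982758329
dp [-0.3972, -0.8081, 0.7983] spin -0.0375 rows 6.016867518262146 0.7859387982758329
```

>>> carry_out(deltas=[{"hand":20,"dp":[-0.08,-0.14,0],"spin":-0.01},{"hand":20,"dp":[-0.16,-0.3,0],"spin":-0.02},{"hand":20,"dp":[-0.24,-0.46,0],"spin":-0.03},{"hand":20,"dp":[-0.32,-0.62,0.03],"spin":-0.037},{"hand":20,"dp":[-0.38,-0.76,0.1],"spin":-0.037},{"hand":20,"dp":[-0.4,-0.81,0.22],"spin":-0.037},{"hand":20,"dp":[-0.4,-0.81,0.36],"spin":-0.037},{"hand":20,"dp":[-0.4,-0.81,0.5],"spin":-0.037},{"hand":20,"dp":[-0.4,-0.81,0.64],"spin":-0.037},{"hand":20,"dp":[-0.4,-0.81,0.74],"spin":-0.037},{"hand":20,"dp":[-0.4,-0.81,0.8],"spin":-0.037},{"hand":20,"dp":[-0.4,-0.81,0.8],"spin":-0.037}])

```text
time: 21.25
ee_pos: [0.4713, 0.3561, 0.148]
eef_rot: [0.997, 0.072, -0.001, 0.001]
ft_force: [-0.4, -0.8, -0.6]
width: 0.0347
grip_force: 50.0
```

```bash
python3 w.py w7; python3 p.py .469 .361 .088 8.8
python3 - <<'E'
from h import *
d=dict(np.load("w.npz")); C=cam("wrist",d); im=cv2.imread("pics/w7.png")[:,:,::-1].copy()
h=cv2.cvtColor(im,cv2.COLOR_RGB2HSV); m=cv2.inRange(h,(4,180,60),(22,255,255))
n,l,st,ce=cv2.connectedComponentsWithStats(m); 
for s in st[1:]:
    if s[4]>300: print(s)
ys,xs=np.nonzero(m[:230]); r0=ys.min(); print("rim row",r0)
for r in range(r0,r0+12,4):
    x=np.nonzero(m[r])[0]; print(r,x.min(),x.max(),onz(C,(x.min(),r),.03).round(3),onz(C,(x.max(),r),.03).round(3))
# value profile along a floor row to find the rib
r=r0+35; print([int(v) for v in h[r,::8,2]])
for x,y in((.09,.095),(.09,-.095),(.085,0)):
    P=np.array([.4525+.988*x-.153*y,.312+.153*x+.988*y,.03 if y else .015]); print("pred",x,y,proj(C,P).round(0))
E
```

```text
or [  293.7   184.8   133.3   189.3    88.8 18652.5] [[0.479, 0.318, 0.04], [0.501, 0.333, 0.12]]
t 21.3 pos [0.4722 0.3566 0.1498] az 8.28 tilt 0.06 w 0.0351 grip 49.99080955982208 F [ 0.1  0.2 -0.5]
dp [-0.01, -0.0195, 0.2471] spin -0.0029 rows 1.240246208020631 0.06011878500487257
[  197   117   191   145 22534]
rim row 117
117 348 382 [0.553 0.276 0.03 ] [0.557 0.243 0.03 ]
121 198 387 [0.527 0.422 0.03 ] [0.554 0.237 0.03 ]
125 198 387 [0.524 0.422 0.03 ] [0.551 0.236 0.03 ]
[184, 186, 186, 187, 183, 177, 176, 178, 179, 179, 179, 180, 183, 181, 184, 179, 187, 186, 187, 191, 189, 195, 195, 194, 192, 202, 130, 144, 202, 203, 202, 203, 203, 203, 202, 202, 191, 154, 202, 202, 202, 202, 202, 201, 202, 202, 190, 141, 184, 187, 188, 191, 191, 191, 183, 188, 192, 187, 183, 192, 190, 188, 187, 181]
pred 0.09 0.095 [201. 122.]
pred 0.09 -0.095 [393. 120.]
pred 0.085 0 [294. 125.]
```

>>> carry_out(deltas=[{"hand":20,"dp":[-0.01,-0.024,0.08],"spin":-0.003},{"hand":20,"dp":[-0.01,-0.024,0.15],"spin":-0.003},{"hand":20,"dp":[-0.01,-0.024,0.21],"spin":-0.003},{"hand":20,"dp":[-0.01,-0.024,0.25],"spin":-0.003},{"hand":20,"dp":[-0.01,-0.024,0.252],"spin":-0.003},{"hand":20,"dp":[-0.01,-0.024,0.252],"spin":-0.003}])

```text
time: 21.9
ee_pos: [0.4695, 0.3624, 0.0876]
eef_rot: [0.997, 0.077, 0.0, -0.0]
ft_force: [-0.3, 0.4, -0.1]
width: 0.035
grip_force: 50.0
```

```bash
python3 p.py .469 .3625 .0866 8.8
```

```text
t 21.9 pos [0.4695 0.3624 0.0876] az 8.81 tilt 0.03 w 0.035 grip 49.990553855895996 F [-0.3  0.4 -0.1]
dp [-0.0019, -0.0007, 0.0041] spin 0.0 rows 0.0230810233925299 0.0009174478090858879
```

>>> carry_out(deltas=[{"hand":20,"dp":[0.014,0,0.017],"spin":0},{"hand":20,"dp":[0.03,0,0.029],"spin":0},{"hand":20,"dp":[0.044,0,0.046],"spin":0},{"hand":20,"dp":[0.058,0,0.062],"spin":0},{"hand":20,"dp":[0.071,0,0.08],"spin":0},{"hand":20,"dp":[0.084,0,0.098],"spin":0},{"hand":20,"dp":[0.096,0,0.116],"spin":0},{"hand":20,"dp":[0.106,0,0.135],"spin":0},{"hand":20,"dp":[0.116,0,0.155],"spin":0},{"hand":20,"dp":[0.125,0,0.174],"spin":0},{"hand":20,"dp":[0.134,0,0.195],"spin":0},{"hand":20,"dp":[0.141,0,0.215],"spin":0},{"hand":20,"dp":[0.148,0,0.236],"spin":0},{"hand":20,"dp":[0.153,0,0.257],"spin":0},{"hand":20,"dp":[0.158,0,0.277],"spin":0},{"hand":20,"dp":[0.161,0,0.294],"spin":0},{"hand":20,"dp":[0.161,0,0.294],"spin":0}], force=20)

```text
time: 23.6
ee_pos: [0.5089, 0.3686, 0.0133]
eef_rot: [0.997, 0.077, -0.0, -0.0]
ft_force: [-0.0, -0.5, 0.4]
width: 0.0354
grip_force: 20.0
```

>>> carry_out(deltas=[{"hand":40,"dp":[0,0,0],"spin":0},{"hand":50,"dp":[0,0,0],"spin":0},{"hand":50,"dp":[0,0,0],"spin":0},{"hand":50,"dp":[0,0,-0.1],"spin":0},{"hand":50,"dp":[0,0,-0.25],"spin":0},{"hand":50,"dp":[0,0,-0.45],"spin":0},{"hand":50,"dp":[0,0,-0.65],"spin":0},{"hand":50,"dp":[0,0,-0.85],"spin":0},{"hand":50,"dp":[0,0,-1],"spin":0},{"hand":50,"dp":[0,0,-1],"spin":0}])

```text
time: 24.6
ee_pos: [0.511, 0.3692, 0.2693]
eef_rot: [0.997, 0.077, 0.003, -0.003]
ft_force: [0.3, 0.3, 0.1]
width: 0.0497
grip_force: 0.0
```

```bash
python3 chk.py; python3 p.py .6878 .056 .29 -7.3
```

```text
scene or tray xy [-0.01   0.046] [351.6 249.9  12.5  23.8  22.6]
scene bl tray xy [-0.013  0.05 ] [198.4 158.2   7.8  18.2  39.8]
scene bl tray xy [-0.017 -0.042] [178.6 149.1   7.5  17.9  42.3]
top bl tray xy [-0.015  0.044] [333.5 214.   21.2   7.9  80.5]
top bl tray xy [-0.021 -0.049] [358.1 211.9  20.9   7.7  80.5]
top or tray xy [0.014 0.032] [166.5 203.2  15.6  42.   10.4]
t 24.7 pos [0.5091 0.3687 0.264 ] az 8.83 tilt 0.09 w 0.05 grip 0.0 F [-0.5 -0.2 -1.4]
dp [0.5145, 1.3456, -0.1051] spin 0.0896 rows 7.22224828115154 1.8777421217883818
```

>>> carry_out(deltas=[{"hand":52,"dp":[0.05,0.12,-0.1],"spin":0.01},{"hand":52,"dp":[0.12,0.3,-0.11],"spin":0.02},{"hand":52,"dp":[0.19,0.48,-0.11],"spin":0.04},{"hand":52,"dp":[0.26,0.66,-0.11],"spin":0.06},{"hand":52,"dp":[0.33,0.84,-0.11],"spin":0.08},{"hand":52,"dp":[0.4,1,-0.11],"spin":0.09},{"hand":52,"dp":[0.4,1,-0.11],"spin":0.09}])

```text
time: 25.4
ee_pos: [0.6474, 0.1284, 0.2892]
eef_rot: [0.998, -0.07, -0.001, 0.002]
ft_force: [0.4, -0.9, 0.7]
width: 0.052
grip_force: 0.0
```

```bash
python3 p.py .693 .056 .29 -7.3
```

```text
t 25.4 pos [0.6474 0.1284 0.2892] az -8.05 tilt 0.24 w 0.052 grip 0.0 F [ 0.4 -0.9  0.7]
dp [0.2213, 0.2612, -0.0024] spin -0.0042 rows 1.7115600814317913 0.0872993576670715
```

>>> carry_out(deltas=[{"hand":52,"dp":[0.1,0.13,0],"spin":0},{"hand":52,"dp":[0.22,0.25,0],"spin":0},{"hand":52,"dp":[0.22,0.25,0],"spin":0},{"hand":52,"dp":[0.22,0.25,0],"spin":0}])

```text
time: 25.8
ee_pos: [0.6924, 0.0665, 0.2891]
eef_rot: [0.998, -0.066, -0.001, 0.0]
ft_force: [0.8, 0.7, -0.2]
width: 0.0521
grip_force: 0.0
```

```bash
python3 w.py w8; python3 p.py .688 .056 .15 -7.3;  python3 - <<'E'
from h import *
d=dict(np.load("w.npz")); C=cam("wrist",d); im=cv2.imread("pics/w8.png")[:,:,::-1].copy()
ex=np.array([.992,-.127,0]); ey=np.array([.127,.992,0])
for c in blobs(im,*OR,amin=200):
    p=c[:,0]; e=onz(C,((p[:,0].min()+p[:,0].max())/2,p[:,1].min()-.5),.114)-[.642,-.021,0]; print(p.min(0),p.max(0),"rack",(e@ex).round(4),(e@ey).round(4))
E
```

```text
or [266.5 179.5  39.   29.   90.  923. ] [[0.658, 0.055, 0.04], [0.681, 0.055, 0.12]]
bl [ 459.5  231.    63.    30.     0.  1197.5] [[0.53, -0.25, 0.04], [0.577, -0.19, 0.12]]
bl [493. 218.  28.  36.  90. 511.] [[0.546, -0.301, 0.04], [0.591, -0.232, 0.12]]
t 25.85 pos [0.6922 0.0682 0.2895] az -7.38 tilt 0.12 w 0.052 grip 0.0 F [0.1 1.4 0.4]
dp [-0.0093, 0.0507, 0.558] spin -0.0005 rows 2.801814208121765 0.009722276080855232
[252 160] [281 199] rack 0.0534 0.0803
```

>>> carry_out(deltas=[{"hand":52,"dp":[-0.01,0.052,0.05],"spin":0},{"hand":52,"dp":[-0.01,0.052,0.17],"spin":0},{"hand":52,"dp":[-0.01,0.052,0.3],"spin":0},{"hand":52,"dp":[-0.01,0.052,0.42],"spin":0},{"hand":52,"dp":[-0.01,0.052,0.52],"spin":0},{"hand":52,"dp":[-0.01,0.052,0.55],"spin":0},{"hand":52,"dp":[-0.01,0.052,0.55],"spin":0}])

```text
time: 26.55
ee_pos: [0.6876, 0.0569, 0.1526]
eef_rot: [0.998, -0.063, -0.001, -0.0]
ft_force: [0.0, -0.8, 0.8]
width: 0.0523
grip_force: 0.0
```

```bash
python3 p.py .688 .0555 .112 -7.3
```

```text
t 26.55 pos [0.6876 0.0569 0.1526] az -7.26 tilt 0.12 w 0.0523 grip 0.0 F [ 0.  -0.8  0.8]
dp [0.0027, 0.0055, 0.1623] spin 0.0002 rows 0.8119231751387056 0.004440605466302169
```

>>> carry_out(deltas=[{"hand":52,"dp":[0,0.005,0.05],"spin":0},{"hand":52,"dp":[0,0.005,0.1],"spin":0},{"hand":52,"dp":[0,0.005,0.16],"spin":0},{"hand":52,"dp":[0,0.005,0.16],"spin":0},{"hand":20,"dp":[0,0.005,0.16],"spin":0},{"hand":20,"dp":[0,0.005,0.16],"spin":0},{"hand":20,"dp":[0,0.005,0.16],"spin":0},{"hand":20,"dp":[0,0.005,0.16],"spin":0},{"hand":20,"dp":[0,0.005,0.16],"spin":0}], force=50)

```text
time: 27.45
ee_pos: [0.6886, 0.054, 0.1142]
eef_rot: [0.998, -0.064, 0.001, -0.0]
ft_force: [0.8, -0.8, 2.8]
width: 0.035
grip_force: 50.0
```

>>> carry_out(deltas=[{"hand":20,"dp":[0.03,0,-0.03],"spin":0},{"hand":20,"dp":[0.08,0,-0.075],"spin":0},{"hand":20,"dp":[0.13,0,-0.12],"spin":0},{"hand":20,"dp":[0.19,0,-0.175],"spin":0},{"hand":20,"dp":[0.25,0,-0.23],"spin":0},{"hand":20,"dp":[0.31,0,-0.285],"spin":0},{"hand":20,"dp":[0.37,0,-0.33],"spin":0},{"hand":20,"dp":[0.38,0,-0.4],"spin":0},{"hand":20,"dp":[0.38,0,-0.48],"spin":0},{"hand":20,"dp":[0.38,0,-0.6],"spin":0},{"hand":20,"dp":[0.36,0,-0.72],"spin":0},{"hand":20,"dp":[0.34,0,-0.84],"spin":0},{"hand":20,"dp":[0.33,0,-0.95],"spin":0},{"hand":20,"dp":[0.33,0,-0.95],"spin":0}])

```text
time: 28.85
ee_pos: [0.7704, 0.043, 0.3555]
eef_rot: [0.998, -0.064, 0.003, 0.0]
ft_force: [0.9, -0.1, -1.4]
width: 0.035
grip_force: 50.0
```

```bash
python3 p.py .483 .2715 .35 8.8
```

```text
t 28.85 pos [0.7704 0.043  0.3555] az -7.35 tilt 0.32 w 0.035 grip 49.99418020248413 F [ 0.9 -0.1 -1.4]
dp [-1.2573, -0.7595, 0.0153] spin -0.0897 rows 7.345027493329489 1.8801967653071632
```

>>> carry_out(deltas=[{"hand":20,"dp":[-0.1,-0.06,0],"spin":0},{"hand":20,"dp":[-0.25,-0.15,0],"spin":-0.01},{"hand":20,"dp":[-0.4,-0.24,0],"spin":-0.03},{"hand":20,"dp":[-0.55,-0.33,0],"spin":-0.05},{"hand":20,"dp":[-0.7,-0.42,0],"spin":-0.07},{"hand":20,"dp":[-0.85,-0.52,0],"spin":-0.085},{"hand":20,"dp":[-0.95,-0.62,0],"spin":-0.09},{"hand":20,"dp":[-1,-0.72,0],"spin":-0.09},{"hand":20,"dp":[-1,-0.76,0],"spin":-0.09},{"hand":20,"dp":[-1,-0.76,0],"spin":-0.09}])

```text
time: 29.85
ee_pos: [0.546, 0.2656, 0.35]
eef_rot: [0.997, 0.078, -0.0, 0.0]
ft_force: [-0.1, -0.3, -1.4]
width: 0.0351
grip_force: 50.0
```

```bash
python3 p.py .483 .2715 .15 8.8
```

```text
t 29.85 pos [0.546  0.2656 0.35  ] az 8.99 tilt 0.07 w 0.0351 grip 49.99430537223816 F [-0.1 -0.3 -1.4]
dp [-0.2446, -0.0633, 0.8004] spin 0.0011 rows 4.196636666162724 0.022598489175411816
```

>>> carry_out(deltas=[{"hand":20,"dp":[-0.12,-0.03,0.05],"spin":0},{"hand":20,"dp":[-0.23,-0.06,0.15],"spin":0},{"hand":20,"dp":[-0.245,-0.063,0.3],"spin":0},{"hand":20,"dp":[-0.245,-0.063,0.45],"spin":0},{"hand":20,"dp":[-0.245,-0.063,0.6],"spin":0},{"hand":20,"dp":[-0.245,-0.063,0.72],"spin":0},{"hand":20,"dp":[-0.245,-0.063,0.82],"spin":0},{"hand":20,"dp":[-0.245,-0.063,0.9],"spin":0},{"hand":20,"dp":[-0.245,-0.063,0.96],"spin":0},{"hand":20,"dp":[-0.245,-0.063,0.98],"spin":0},{"hand":20,"dp":[-0.245,-0.063,0.98],"spin":0}])

```text
time: 30.95
ee_pos: [0.484, 0.2692, 0.1058]
eef_rot: [0.997, 0.076, -0.0, 0.0]
ft_force: [-0.4, 0.4, -1.2]
width: 0.035
grip_force: 50.0
```

```bash
python3 p.py .483 .2715 .0876 8.8
```

```text
t 30.95 pos [0.484  0.2692 0.1058] az 8.75 tilt 0.05 w 0.035 grip 49.99501883983612 F [-0.4  0.4 -1.2]
dp [-0.0024, -0.0098, 0.073] spin -0.0003 rows 0.36824236131663446 0.005720772492929181
```

>>> carry_out(deltas=[{"hand":20,"dp":[-0.002,-0.01,0.03],"spin":0},{"hand":20,"dp":[-0.002,-0.01,0.06],"spin":0},{"hand":20,"dp":[-0.002,-0.01,0.073],"spin":0},{"hand":20,"dp":[-0.002,-0.01,0.073],"spin":0}])

```text
time: 31.35
ee_pos: [0.4827, 0.2727, 0.0877]
eef_rot: [0.997, 0.077, 0.0, -0.0]
ft_force: [-0.1, 1.5, 0.6]
width: 0.0346
grip_force: 50.0
```

>>> carry_out(deltas=[{"hand":20,"dp":[0.014,0,0.017],"spin":0},{"hand":20,"dp":[0.03,0,0.029],"spin":0},{"hand":20,"dp":[0.044,0,0.046],"spin":0},{"hand":20,"dp":[0.058,0,0.062],"spin":0},{"hand":20,"dp":[0.071,0,0.08],"spin":0},{"hand":20,"dp":[0.084,0,0.098],"spin":0},{"hand":20,"dp":[0.096,0,0.116],"spin":0},{"hand":20,"dp":[0.106,0,0.135],"spin":0},{"hand":20,"dp":[0.116,0,0.155],"spin":0},{"hand":20,"dp":[0.125,0,0.174],"spin":0},{"hand":20,"dp":[0.134,0,0.195],"spin":0},{"hand":20,"dp":[0.141,0,0.215],"spin":0},{"hand":20,"dp":[0.148,0,0.236],"spin":0},{"hand":20,"dp":[0.153,0,0.257],"spin":0},{"hand":20,"dp":[0.158,0,0.277],"spin":0},{"hand":20,"dp":[0.161,0,0.294],"spin":0},{"hand":20,"dp":[0.161,0,0.294],"spin":0}], force=20)

```text
time: 33.05
ee_pos: [0.5224, 0.2788, 0.0142]
eef_rot: [0.997, 0.077, -0.0, -0.0]
ft_force: [-1.3, -0.0, 2.6]
width: 0.0355
grip_force: 20.0
```

>>> carry_out(deltas=[{"hand":40,"dp":[0,0,0],"spin":0},{"hand":50,"dp":[0,0,0],"spin":0},{"hand":50,"dp":[0,0,0],"spin":0},{"hand":50,"dp":[0,0,-0.1],"spin":0},{"hand":50,"dp":[0,0,-0.25],"spin":0},{"hand":50,"dp":[0,0,-0.45],"spin":0},{"hand":50,"dp":[0,0,-0.65],"spin":0},{"hand":50,"dp":[0,0,-0.85],"spin":0},{"hand":50,"dp":[0.1,0.2,-1],"spin":0},{"hand":50,"dp":[0.2,0.4,-1],"spin":0},{"hand":50,"dp":[0.2,0.6,-1],"spin":0},{"hand":50,"dp":[0.2,0.7,-1],"spin":0},{"hand":50,"dp":[0.2,0.7,-1],"spin":0}])

```text
time: 34.35
ee_pos: [0.5998, 0.1048, 0.2651]
eef_rot: [0.997, 0.072, 0.001, 0.001]
ft_force: [-0.2, -0.5, -0.9]
width: 0.0502
grip_force: 0.0
```

```bash
python3 chk.py; python3 p.py
python3 - <<'E'
from h import *
# height of tubes: triangulate caps/browns between views
T=cam("top");S=cam("scene")
def brown(n,box):
    im=cv2.imread(f"pics/chk_{n}.png")[:,:,::-1]; 
a=cv2.imread("pics/top0.png").astype(int);b=cv2.imread("pics/scene0.png").astype(int)
for n,o in(("top",a),("scene",b)):
    d=np.abs(cv2.imread(f"pics/chk_{n}.png").astype(int)-o).max(2)
    for k,P,r in(("jar",(.72,.27),.05),("mug",(.62,-.49),.05),("carafe",(.70,-.33),.06)):
        u,v=proj(cam(n),[*P,.05]).astype(int); print(n,k,u,v,d[max(v-12,0):v+12,max(u-12,0):u+12].mean().round(1))
E
```

```text
scene or tray xy [-0.003  0.046] [350.9 251.6  12.5  27.6  22.8]
scene or tray xy [-0.009 -0.044] [323.9 238.2  11.6  24.6  26.6]
scene bl tray xy [-0.012  0.052] [198.6 158.4   8.   18.4  42.3]
scene bl tray xy [-0.016 -0.041] [178.7 149.3   7.9  17.9  42.3]
top bl tray xy [-0.015  0.043] [333.9 213.7  19.7   7.1  80.5]
top bl tray xy [-0.02  -0.049] [358.2 211.7  21.5   7.7  80.5]
top or tray xy [-0.01   0.041] [164.8 209.8  29.1  10.   82.9]
top or tray xy [-0.007 -0.048] [188.4 205.9  29.1   9.9  82.9]
t 34.45 pos [0.5989 0.1121 0.2643] az 8.66 tilt 0.02 w 0.0501 grip 0.0 F [-0.9  1.  -0.7]
top jar 187 134 4.1
top mug 388 163 4.1
top carafe 346 142 4.1
scene jar 275 303 9.2
scene mug 119 159 10.6
scene carafe 131 193 7.8
```

Both views agree to within about 10 mm that all four tubes are in their lanes at floor height. The checked bystanders (jar, mug and carafe) show no change.

```bash
python3 -c "from bench import *; print(close_job())"
```

```text
the job is handed in; nothing more can be done
None
```

All four tubes are lying in their matching trays, two orange and two blue, and I handed the job in at about 34 s; the final camera check agreed, but I got no verdict back.

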